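# Home a wooden box in its jig and lock the collar behind it

## Task

Push the wooden box forward over the jig board, keeping it flat, until its front is fully home and square against the fence, between the two cheeks. Only then turn the lock collar (the one with the black upright handle) anticlockwise seen from above, until its red line meets the red index tab, so that its finger stands close behind the box, and let go. Leave the wax tin, the oil bottle and the stacked offcuts standing where they are.

Things in the scene. Friction and masses are not known exactly. Their poses are not given: they have to be found in the camera images.
- jig: Fixed plywood jig board, 370 x 600 mm, its top at z = 12 mm. Origin on its underside, below the point where the box's centre must finish; x = the direction in which the box is pushed (away from the robot), y = left, z up. In this frame the board spans x -195 to 175, y -235 to 365 mm; the collar axis is at x -63, y 140 mm.
- fence (a point): Middle of the wooden fence's top edge, on the face that stops the box: x = 50 mm of the jig, z = 67 mm; axes as the jig's. The fence is 22 mm thick, 204 mm long in y. At its ends two cheeks as high, inner faces 180 mm apart, run 45 mm towards the robot, then flare outward for another 20 mm (to 112 mm either side at most).
- box: Pale wooden box with lid, 100 (x) x 130 (y) x 80 mm high, 0.65 to 0.97 kg, one rigid piece, loose on the board; too big to grasp. Origin at the centre of its underside; x = its front, towards the fence. It takes about 3 to 10 N to slide; pushed at one rear corner it turns as it creeps forward. Home: origin over the jig's (front on the fence), axes parallel.
- collar (a joint): Angle (rad) of the aluminium lock collar, an 84 mm ring, top at z = 50 mm, on a hub with cap to z = 62 mm; grows anticlockwise seen from above. Range -0.6 to 1.95; starts -0.5 to 0.3 (open); locked mark 1.745, where the short red line on the ring's top points at the red tab. Friction 0.22 N m (3.5 N at the handle), no spring: it stays where left.
- handle (a point): On the axis of the collar's black upright round handle, 22 mm thick, standing from z = 46 to 115 mm (the point is at z = 95 mm), 62 mm from the collar axis. In the jig's frame it lies, seen from the collar axis, at 50 degrees from x towards y plus the joint angle. It does not spin on the collar but, being round, can turn within a grip.
- collar_axis (a point): Fixed point on the collar's vertical axis at the height of the ring's top (z = 50 mm); axes as the jig's.
- index_tab (a point): Fixed red index tab beside the ring, 32 x 9 mm, pointing at the collar axis from 60 mm away (its centre), at 45 degrees from the jig's x towards y; top at z = 32 mm.
- finger_tip (a point): Black rubber end of the collar's finger, a bar 14 mm wide, z = 26 to 48 mm, whose end is 110 mm from the collar axis. In the jig's frame it points at 170 degrees from x towards y plus the joint angle: at the mark along the jig's -y, 6 mm behind the rear face of a homed box, which it strikes if turned further.
- tin: Bystander: closed round metal wax tin, 88 mm across, 62 mm high, on the board, origin under its centre.
- oil_bottle: Bystander: tall amber bottle with black cap, 64 mm across, 185 mm high, on the board, origin under its centre. A gripper's body can strike it.
- offcuts: Bystander: two dark wood offcuts in one stack (one piece), 85 x 60 x 48 mm, on the board, origin under its centre.
Things that resemble listed ones, but are neither listed nor needed, are in the scene too. What is shaped like the box but purple is not meant.

How it is judged:
By the outcome, as a careful person would: the job done as asked, in the order asked, and still so for the second after the job is handed in, with the robot touching nothing.
It also fails if it takes over 64 s, if anything falls off the work surface, if the arm or the gripper's body presses on something with over 40 N, if the wrist force passes 120 N, or if a joint passes its speed limit or range.

## Robot

A 7-joint arm with a two-finger parallel gripper is mounted at the origin on the work surface. World frame = base frame: x ahead of the robot, y to its left, z up, the work surface at z = 0. Lengths are in m, angles in degrees, forces in N, time in s.
With the tool pointing down it reaches from about 0.4 to 0.875 m from the base axis. Payload 6.5 kg.
Tool frame: the origin (TCP) lies midway between the tips of the shut fingers; the grasp point (between the pads) lies 19 mm behind it (arm.grasp_offset is the distance from the TCP to the grasp point, in m); y points along the fingers, x is the direction in which the jaws open and shut, and the axes are right-handed (so a half turn about y gives the same grasp; the last joint's range is limited). The gripper opens to 85 mm and grips with 20 to 120 N. Pads are 22 mm wide; open, the fingers measure 114 mm over their backs; the gripper's body (76 mm by 85 mm) begins 54 mm behind the grasp point. The pads swing forward as they close: fully open they stand 13 mm farther back than shut.
Start: joints at [-73.694, 30.733, -0.252, 88.115, 0.149, 61.152, -4.079], TCP at [0.223, 0.61, 0.231] pointing down, gripper open.
Joint ranges: [-154.64, 154.64], [-21.42, 123.67], [-72.66, 72.17], [13.99, 137.28], [-74.86, 254.86], [10.95, 109.41], [-158.01, 158.01]. Speed limits (degrees/s): [136.94, 136.94, 180, 180, 180, 180, 180].

## Interface

Orientations are given as [roll, pitch, yaw] about the fixed x, y, z axes, in that order (R = Rz(yaw) Ry(pitch) Rx(roll)).
In Python, from station import arm gives the robot as it stands. The module is installed in compiled form; this text tells all that it offers.
- The arm moves only by the shell command python3 -m inch 'ROWS' [OPENING] [FORCE]. ROWS is JSON, a list of rows, each an object with "slide": the shift along the world's x, y, z in m, a list of three; "turn": the turn, a rotation vector about the world's x, y, z in degrees, a list of three. In form: [{"slide": [tx, ty, tz], "turn": [rx, ry, rz]}, ...]. A call has 1 to 12 rows; each row is the pose to reach, as a shift and turn from the pose measured when the call began; what a row does not reach only later rows make up. A row lasts 1/8 s, in which the tool goes at most 62.5 mm and 10.7 degrees, less where a joint would pass 70% of its speed; a pose out of reach is approached as far as the arm can. A call with a gripper value outside its range is refused whole. OPENING is the opening in per cent of the stroke, from 0 (shut) to 100 (fully open), set as the call begins (- or left out, the last holds). The fingers move at their own pace and stop on an object; FORCE is the grip in N (left out, the last holds). Time passes only in rows, so rows that repeat a pose let the fingers close. It gives the time, the measured TCP pose, the force and the opening at its end, in the units of the state.
- arm.sense(): the state, without advancing time (a new reading comes with each control period).
- arm.read_camera(name): name is "scene" or "top" or "wrist"; returns a dict with "frame" (420x560x3 uint8, blue, green, red), "mtx" (3x3 intrinsics, pixels), "k1" (the pictures are not rectified: a ray, as slopes to the right and down, at radius r is drawn at 1 + k1 r^2 times it, then the intrinsics apply), "rvec" (rotation vector, rad) and "tvec" (3), from world to camera coordinates, as OpenCV has them; the wrist camera has in their place "hand_eye" (4x4, takes a point from camera to tool coordinates, whose origin is the TCP and whose axes are the tool frame's). Camera axes: x right, y down, z forward; pixel columns grow to the right and rows downward; lengths in m; the calibration is good to about 2 mm. A picture is of the moment at which its call begins: read the wrist's pose just before it. There is no depth.
- arm.job_done(): hands the job in, once; it reports no verdict.
The state is a dict: "clock": time; "joint_pos": joint angles; "qvel": joint speeds; "joint_torque": joint torques, N m; "tcp_pos": TCP position; "orientation": TCP orientation; "contact_force": force on the tool from outside, world axes, zero at the start; "torque": the same for the moment, N m; "grip_width": opening from 0.0 (shut) to 1.0 (fully open).
Only numpy, scipy, OpenCV 4.12 (cv2) and the standard library are available. Lean on these libraries where they do the work, as an engineer would, in place of code of your own. Each camera call takes 0.05 s, during which the arm holds its last target. There are 200 camera calls.

## Working session

There is one attempt and no reset: what is moved stays moved. The work goes in short steps, Python scripts to look and compute and a shell command to move; the robot and the scene stay as the last step left them, time stands still between calls to the robot, and variables do not carry over. Pictures are saved under pics/ and viewed, about 8 in all and at most 12, crops included, and the job is handed in when it is done.

```bash
mkdir -p pics; cat > h.py <<'E'
import numpy as np, cv2
from station import arm
def cam(n):
    s=arm.sense(); c=arm.read_camera(n)
    if 'rvec' in c and c['rvec'] is not None:
        R=cv2.Rodrigues(np.array(c['rvec'],float))[0]; t=np.array(c['tvec'],float).ravel()
        c['R']=R.T; c['o']=-R.T@t
    else:
        from scipy.spatial.transform import Rotation as Ro
        T=np.eye(4); T[:3,:3]=Ro.from_euler('xyz',s['orientation'],degrees=True).as_matrix(); T[:3,3]=s['tcp_pos']
        T=T@np.array(c['hand_eye']); c['R']=T[:3,:3]; c['o']=T[:3,3]
    return c
def ray(c,px):
    px=np.atleast_2d(np.array(px,float)); K=np.array(c['mtx'])
    d=cv2.undistortPoints(px[:,None],K,np.array([c['k1'],0,0,0.]))[:,0] 
    return np.c_[d,np.ones(len(d))]@c['R'].T
def onz(c,px,z):
    d=ray(c,px); return c['o']+d*((z-c['o'][2])/d[:,2])[:,None]
def proj(c,P):
    q=(np.atleast_2d(P)-c['o'])@c['R']; u=q[:,:2]/q[:,2:]
    u=u*(1+c['k1']*(u**2).sum(1,keepdims=True)); K=np.array(c['mtx'])
    return u*[K[0,0],K[1,1]]+K[:2,2]
E
python3 - <<'E'
from h import *
for n in ['scene','top']:
    c=cam(n); cv2.imwrite(f'pics/{n}0.png',c['frame']); print(n,c['o'],c['R'][:,2],c['mtx'][0][0],c['k1'])
s=arm.sense();print(s)
E
```

```text
scene [1.22554938 0.13465987 1.07458506] [-0.57487843 -0.07743372 -0.81456664] 481.72377355088656 -0.16400211614567867
top [0.37134339 0.05563667 1.31219979] [ 0.12380266 -0.01346817 -0.99221546] 497.7306678365444 0.03557119635225874
{'clock': 0.1, 'joint_pos': array([-73.69592404,  30.77306969,  -0.25356367,  88.16638935,
         0.14883393,  61.15153584,  -4.0788158 ]), 'qvel': array([ 0.08086354, -0.08701058, -0.08675284, -0.15381484,  0.0628512 ,
        0.05943279, -0.03860861]), 'joint_torque': array([ 2.47910350e-03, -5.84559596e+01,  1.05189722e+00, -2.59774697e+01,
        1.26564686e-02,  4.59923802e-03, -4.87640222e-07]), 'tcp_pos': array([0.2231693 , 0.60987107, 0.2304926 ]), 'orientation': array([-90.00696458,   0.09040061,  69.90698265]), 'contact_force': array([-0.13209781,  0.52653347, -0.35520764]), 'torque': array([-0.00936569,  0.00835888, -0.02348958]), 'grip_width': 0.998598300667392}
```

View pics/top0.png

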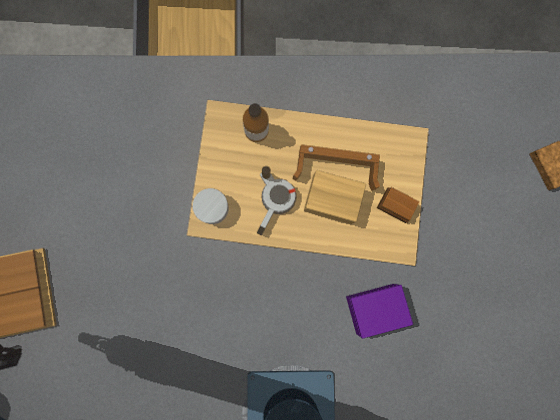

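View pics/scene0.png

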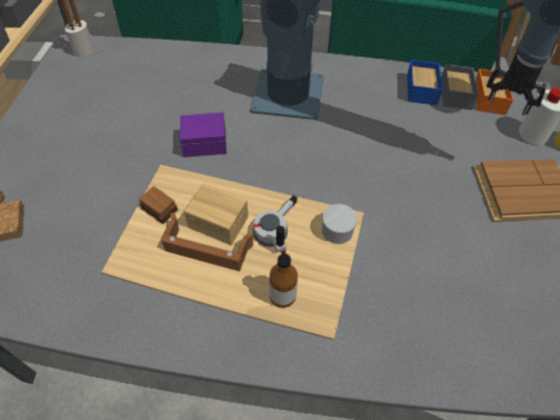

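The top view shows the board with corners near (208,100), (428,127), (416,265) and (188,236). The box is at about (336,195), the collar at (279,196) with its handle at (266,172), and the finger end is at (262,231). The tin is at (210,206), the bottle at (256,120) and the offcuts at (399,205).

```bash
cat > m.py <<'E'
from h import *
c=cam('top'); f=c['frame']
hsv=cv2.cvtColor(f,cv2.COLOR_BGR2HSV)
m=((hsv[...,0]>8)&(hsv[...,0]<30)&(hsv[...,1]>60)&(hsv[...,2]>90)).astype(np.uint8)
m[:,:150]=0;m[:80]=0;m[:,450:]=0;m[290:]=0
ct=max(cv2.findContours(m,cv2.RETR_EXTERNAL,cv2.CHAIN_APPROX_NONE)[0],key=cv2.contourArea)
h=cv2.convexHull(ct)[:,0]
P=onz(c,h,0.012)[:,:2].astype(np.float32)
(cx,cy),(w,hh),a=cv2.minAreaRect(P)
B=cv2.boxPoints(((cx,cy),(w,hh),a)); print('rect',w,hh); print(B)
E
cat >> m.py <<'E'
# jig axes: long side =y ; y ~ +world y
e=[B[1]-B[0],B[2]-B[1]]; L=max(e,key=np.linalg.norm); L=L/np.linalg.norm(L); L=L*np.sign(L[1])
yaw=np.arctan2(-L[0],L[1]); Rj=np.array([[np.cos(yaw),-np.sin(yaw)],[np.sin(yaw),np.cos(yaw)]])
J=np.array([cx,cy])-Rj@[-.010,.065]; print('jig',J,np.degrees(yaw))
def W(x,y,z): return np.r_[J+Rj@[x,y],z]
def inj(p): return (np.atleast_2d(p)[:,:2]-J)@Rj
np.savez('jig.npz',J=J,yaw=yaw)
big=cv2.resize(f[90:280,180:440],None,fx=3,fy=3,interpolation=cv2.INTER_CUBIC)
def dot(p,col):
    for u in proj(c,p): cv2.circle(big,tuple(int(v) for v in ((u-[180,90]+.5)*3)),2,col,-1)
for p in [(-195,-235,12),(-195,365,12),(175,-235,12),(175,365,12),(50,90,67),(50,-90,67),(5,90,67),(5,-90,67),(-63,140,62)]: dot(W(*np.array(p)/1e3),(255,0,0))
print('axis',W(-.063,.14,.05),'fence',W(.05,0,.067))
for n,px,z in [('handle top',(266,172),.115),('fingertip',(262,231),.048),('tin',(210,205),.062),('bottlecap',(254.5,109),.185),('off',(400,203),.048)]:
    p=onz(c,px,z); print(n,p.round(3),(inj(p)*1e3).round(0))
bx=onz(c,[(313,171),(366,183),(359,223),(305,207)],.092); print('box',bx.round(3)); print((inj(bx)*1e3).round())
cv2.imwrite('pics/topz.png',big)
E
python3 m.py
```

```text
rect 0.6013266444206238 0.3709571361541748
[[ 0.36870143 -0.32922003]
 [ 0.73604363 -0.38088137]
 [ 0.8197874   0.21458545]
 [ 0.4524452   0.2662468 ]]
jig [ 0.59509475 -0.12307652] -8.005316
axis [0.55220577 0.0243329  0.05      ] fence [ 0.64460751 -0.13003977  0.067     ]
handle top [[0.599 0.056 0.115]] [[-21. 178.]]
fingertip [[0.46  0.068 0.048]] [[-160.  170.]]
tin [[0.526 0.198 0.062]] [[-113.  309.]]
bottlecap [[0.735 0.082 0.185]] [[110. 223.]]
off [[ 0.529 -0.286  0.048]] [[ -43. -171.]]
box [[ 0.605 -0.061  0.092]
 [ 0.574 -0.192  0.092]
 [ 0.474 -0.172  0.092]
 [ 0.515 -0.039  0.092]]
[[   2.   63.]
 [ -11.  -71.]
 [-113.  -65.]
 [ -91.   72.]]
```

View pics/topz.png

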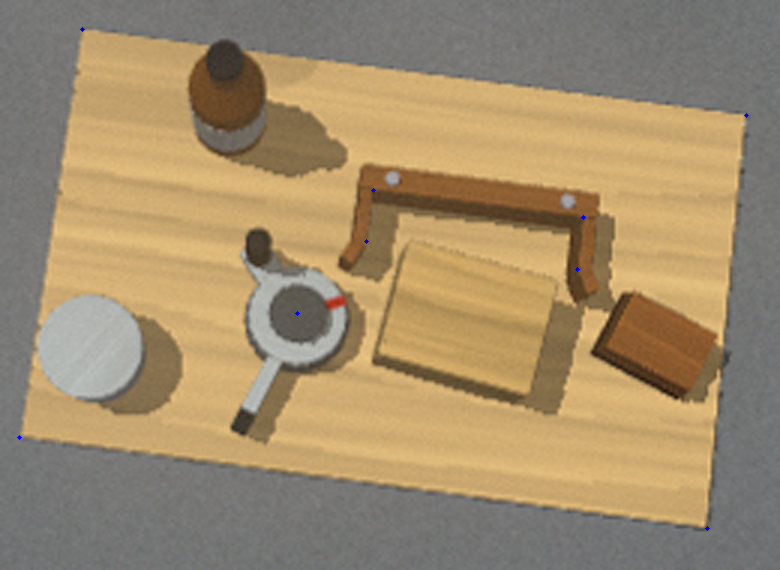

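The projected jig model falls on the board corners and the collar hub, so jig origin = (0.595, -0.123) at yaw -8°. The box is about 54 mm short, turned about 6 to 9° clockwise and nearly centred. The handle at 42° and finger at 163° both give a collar angle of about -8°. The next move is to the point behind the box.

```bash
python3 -m inch '[{"slide":[0.035,-0.05,0],"turn":[0,0,3]},{"slide":[0.07,-0.10,0],"turn":[0,0,6]},{"slide":[0.10,-0.155,0],"turn":[0,0,9]},{"slide":[0.13,-0.21,0],"turn":[0,0,12]},{"slide":[0.155,-0.265,0],"turn":[0,0,12]},{"slide":[0.175,-0.325,0],"turn":[0,0,12]},{"slide":[0.19,-0.385,0],"turn":[0,0,12]},{"slide":[0.20,-0.445,0],"turn":[0,0,12]},{"slide":[0.21,-0.505,0],"turn":[0,0,12]},{"slide":[0.218,-0.565,0],"turn":[0,0,12]},{"slide":[0.222,-0.625,0],"turn":[0,0,12]},{"slide":[0.224,-0.685,0],"turn":[0,0,12]}]' 100 20
python3 - <<'E'
from h import *
c=cam('top'); z=np.load('jig.npz'); J=z['J'];y=float(z['yaw']);R=np.array([[np.cos(y),-np.sin(y)],[np.sin(y),np.cos(y)]])
q=np.array([(410,241),(556,284),(527,389),(378,354)])/3+[179.6,89.6]
p=(onz(c,q,.092)[:,:2]-J)@R*1e3; print(p.round(),p.mean(0),[np.degrees(np.arctan2(-(p[a]-p[b])[0],(p[a]-p[b])[1])) for a,b in((0,1),(3,2))],[np.linalg.norm(p[i]-p[i-1]) for i in range(4)])
print((W:=lambda a,b:J+R@[a,b])(-.15,0), arm.sense()['joint_pos'])
E
```

```text
clock: 1.65
tcp_pos: [0.4472, -0.0769, 0.2308]
orientation: [-90.0, 0.1, 81.9]
contact_force: [1.6, 0.0, 0.6]
grip_width: 1.005
[[   5.   55.]
 [ -15.  -69.]
 [-105.  -55.]
 [ -92.   70.]] [-51.57340327   0.45793065] [np.float64(-9.164110716468532), np.float64(-5.794517242146569)] [np.float64(98.48716339297476), np.float64(125.88269979431185), np.float64(91.10651029601966), np.float64(125.51739859384845)]
[ 0.44655648 -0.10218678] [-10.34307862  11.56926414  17.42263087 117.46547744  -3.99838409
  51.45425629  90.60561056]
```

```bash
python3 -m inch '[{"slide":[0,-0.025,-0.02],"turn":[-1.1,-7.9,0]},{"slide":[0,-0.025,-0.07],"turn":[-1.1,-7.9,0]},{"slide":[-0.002,-0.025,-0.12],"turn":[-1.1,-7.9,0]},{"slide":[-0.002,-0.025,-0.16],"turn":[-1.1,-7.9,0]},{"slide":[-0.002,-0.025,-0.19],"turn":[-1.1,-7.9,0]},{"slide":[-0.002,-0.025,-0.203],"turn":[-1.1,-7.9,0]},{"slide":[-0.002,-0.025,-0.203],"turn":[-1.1,-7.9,0]},{"slide":[-0.002,-0.025,-0.203],"turn":[-1.1,-7.9,0]}]'
python3 - <<'E'
from h import *
print(arm.sense()['joint_pos'])
c=cam('wrist'); cv2.imwrite('pics/w1.png',c['frame'])
E
```

```text
clock: 2.7
tcp_pos: [0.4454, -0.1108, 0.0291]
orientation: [-98.2, 0.2, 81.3]
contact_force: [0.2, 0.5, 0.0]
grip_width: 1.003
[  1.95543646  31.16637851   7.37156294 129.82223179 -17.74056996
  11.55663504 106.50265239]
```

View pics/w1.png

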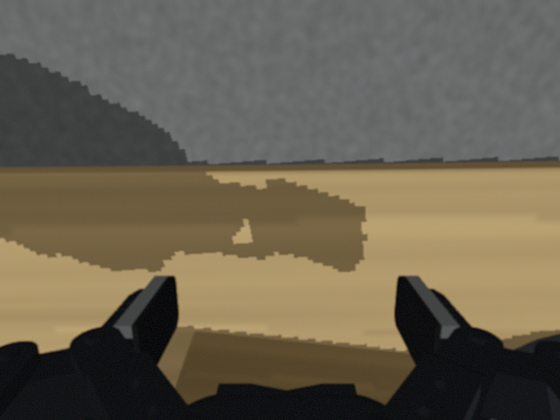

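The wrist view looks back at the robot side. It shows both open fingers clear, the board's near edge at row 165, and the box's lower rear at the bottom of the frame. Joint 6 is close to its limit but eases as the arm goes forward. I'll push 72 mm with both fingers, centred.

```bash
python3 -m inch '[{"slide":[0.009,0.008,-0.002],"turn":[0,0,0.7]},{"slide":[0.017,0.007,-0.002],"turn":[0,0,0.7]},{"slide":[0.025,0.006,-0.002],"turn":[0,0,0.7]},{"slide":[0.031,0.005,-0.002],"turn":[0,0,0.7]},{"slide":[0.037,0.004,-0.002],"turn":[0,0,0.7]},{"slide":[0.043,0.003,-0.002],"turn":[0,0,0.7]},{"slide":[0.049,0.002,-0.002],"turn":[0,0,0.7]},{"slide":[0.055,0.0015,-0.002],"turn":[0,0,0.7]},{"slide":[0.0605,0.0005,-0.002],"turn":[0,0,0.7]},{"slide":[0.0665,0,-0.002],"turn":[0,0,0.7]},{"slide":[0.0725,-0.001,-0.002],"turn":[0,0,0.7]},{"slide":[0.0725,-0.001,-0.002],"turn":[0,0,0.7]}]'
python3 - <<'E'
from h import *
print(arm.sense()['joint_pos'])
c=cam('top'); t=cv2.resize(c['frame'][130:250,250:440],None,fx=4,fy=4,interpolation=cv2.INTER_CUBIC)
c=cam('scene'); s=cv2.resize(c['frame'][150:310,120:320],None,fx=3,fy=3,interpolation=cv2.INTER_CUBIC)
cv2.imwrite('pics/t2.png',t); cv2.imwrite('pics/s2.png',s)
E
```

```text
clock: 4.25
tcp_pos: [0.5158, -0.1117, 0.0263]
orientation: [-97.9, 0.2, 82.0]
contact_force: [-3.8, 0.3, -0.1]
grip_width: 1.0
[ -0.48880061  35.36627747   9.47256352 120.23039995 -17.18727985
  17.5372574  104.99674188]
```

View pics/s2.png

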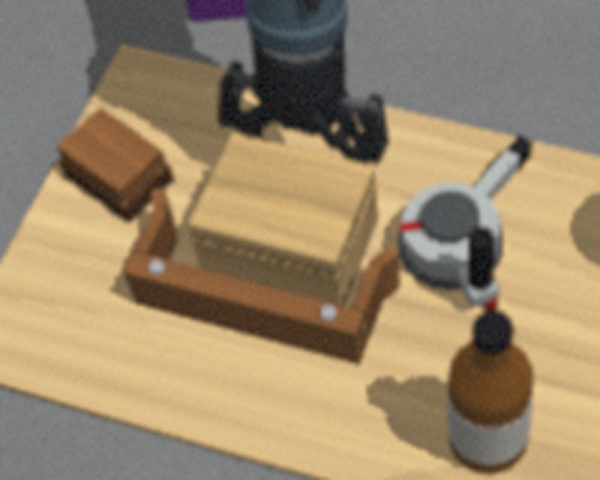

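The scene view shows the box squared between the cheeks with its front still short of the fence, and both fingers on its rear. The force is 3.8 N. By calculation about 20 mm remain.

```bash
python3 -m inch '[{"slide":[0.005,-0.001,0],"turn":[0,0,0]},{"slide":[0.010,-0.0015,0],"turn":[0,0,0]},{"slide":[0.014,-0.002,0],"turn":[0,0,0]},{"slide":[0.018,-0.0025,0],"turn":[0,0,0]},{"slide":[0.021,-0.003,0],"turn":[0,0,0]},{"slide":[0.021,-0.003,0],"turn":[0,0,0]}]'
python3 -m inch '[{"slide":[0.002,0,0],"turn":[0,0,0]},{"slide":[0.003,0,0],"turn":[0,0,0]},{"slide":[0.003,0,0],"turn":[0,0,0]}]'
```

```text
clock: 5.1
tcp_pos: [0.5375, -0.1147, 0.0264]
orientation: [-98.0, 0.2, 82.0]
contact_force: [-2.2, 0.4, -2.2]
grip_width: 1.0
clock: 5.48
tcp_pos: [0.5385, -0.1148, 0.0262]
orientation: [-97.8, 0.2, 82.0]
contact_force: [-9.8, 0.7, 4.3]
grip_width: 0.999
```

```bash
python3 -m inch '[{"slide":[0.003,-0.0005,0],"turn":[0,0,0]},{"slide":[0.005,-0.0005,0],"turn":[0,0,0]},{"slide":[0.005,-0.0005,0],"turn":[0,0,0]}]'
python3 - <<'E'
from h import *
c=cam('top'); t=cv2.resize(c['frame'][130:250,250:440],None,fx=4,fy=4,interpolation=cv2.INTER_CUBIC)
cv2.imwrite('pics/t3.png',t)
E
```

```text
clock: 5.85
tcp_pos: [0.5385, -0.1147, 0.0254]
orientation: [-97.3, 0.2, 82.0]
contact_force: [-16.2, 1.5, 11.4]
grip_width: 0.997
```

View pics/t3.png

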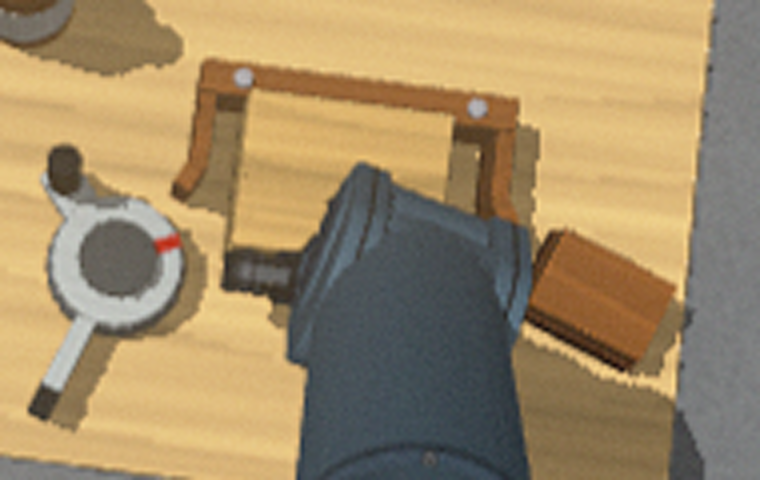

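The TCP has stopped while the force climbs to 16 N, and the picture shows the box front flush and parallel along the fence, so it is home. I'll back off, lift and level the tool.

```bash
python3 -m inch '[{"slide":[-0.01,0.0015,0],"turn":[0,0,0]},{"slide":[-0.03,0.004,0],"turn":[0,0,0]},{"slide":[-0.045,0.006,0],"turn":[0,0,0]},{"slide":[-0.045,0.006,0.03],"turn":[0,0,0]},{"slide":[-0.045,0.006,0.08],"turn":[1,3,0]},{"slide":[-0.045,0.006,0.14],"turn":[1,7.2,0]},{"slide":[-0.045,0.006,0.20],"turn":[1,7.2,0]},{"slide":[-0.045,0.006,0.22],"turn":[1,7.2,0]},{"slide":[-0.045,0.006,0.22],"turn":[1,7.2,0]}]'
```

```text
clock: 7.02
tcp_pos: [0.4952, -0.1088, 0.2473]
orientation: [-90.4, 0.1, 82.0]
contact_force: [0.3, 0.3, -0.3]
grip_width: 1.0
```

```bash
python3 -m inch '[{"slide":[0.01,0.015,0],"turn":[0,0,-10.5]},{"slide":[0.02,0.03,0],"turn":[0,0,-21]},{"slide":[0.03,0.05,0],"turn":[0,0,-31.5]},{"slide":[0.04,0.065,0],"turn":[0,0,-42]},{"slide":[0.05,0.08,0],"turn":[0,0,-52.5]},{"slide":[0.06,0.095,0],"turn":[0,0,-63]},{"slide":[0.07,0.11,0],"turn":[0,0,-73.5]},{"slide":[0.08,0.125,0],"turn":[0,0,-84]},{"slide":[0.09,0.14,0],"turn":[0,0,-94.5]},{"slide":[0.10,0.155,0],"turn":[0,0,-105]},{"slide":[0.106,0.166,0],"turn":[0,0,-115.5]},{"slide":[0.106,0.166,0],"turn":[0,0,-126]}]'
python3 -m inch '[{"slide":[0,0,0],"turn":[0,0,-10]},{"slide":[0,0,0],"turn":[0,0,-12]},{"slide":[0,0,0],"turn":[0,0,-12]}]'
python3 - <<'E'
from h import *
c=cam('wrist'); cv2.imwrite('pics/w4.png',c['frame']); s=arm.sense(); print(s['tcp_pos'],s['orientation'],c['o'])
for P in [(.6036,.059,.115),(.5522,.0243,.062)]: print(proj(c,np.array(P)))
E
```

```text
clock: 8.52
tcp_pos: [0.6011, 0.0584, 0.2453]
orientation: [-90.4, 0.2, -44.2]
contact_force: [-1.0, -0.1, 0.5]
grip_width: 1.002
clock: 8.9
tcp_pos: [0.6008, 0.0582, 0.2445]
orientation: [-90.5, 0.2, -56.1]
contact_force: [0.5, -0.0, -0.7]
grip_width: 0.999
[0.60089952 0.05825058 0.24476224] [-90.46349214   0.15530474 -56.09119178] [0.65771454 0.09739352 0.38489261]
[[289.23686491 200.30553727]]
[[288.88239894 250.46377105]]
```

View pics/w4.png

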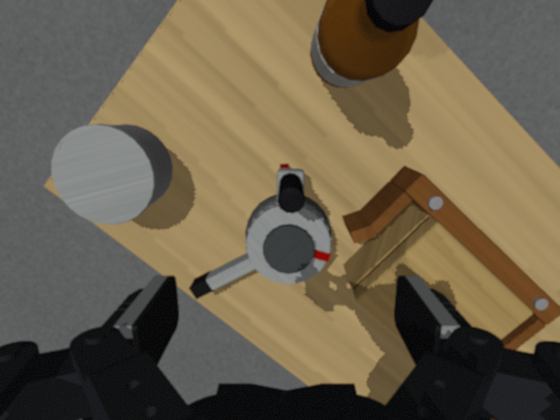

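The wrist view shows the handle top at about (290,200) and the hub at (288,249), against predictions of (289,200) and (289,250). The jig model and the collar angle of -8° therefore hold to about 1 mm. I'll go down onto the handle and grip it with the jaws along its direction of travel.

```bash
python3 -m inch '[{"slide":[0.003,0.001,-0.04],"turn":[0,0,0]},{"slide":[0.003,0.001,-0.09],"turn":[0,0,0]},{"slide":[0.003,0.001,-0.13],"turn":[0,0,0]},{"slide":[0.003,0.001,-0.155],"turn":[0,0,0]},{"slide":[0.003,0.001,-0.168],"turn":[0,0,0]},{"slide":[0.003,0.001,-0.168],"turn":[0,0,0]}]'
python3 -m inch '[{"slide":[0,0,0],"turn":[0,0,0]},{"slide":[0,0,0],"turn":[0,0,0]},{"slide":[0,0,0],"turn":[0,0,0]},{"slide":[0,0,0],"turn":[0,0,0]},{"slide":[0,0,0],"turn":[0,0,0]},{"slide":[0,0,0],"turn":[0,0,0]}]' 0 25
python3 - <<'E'
from h import *
p=np.array(arm.sense()['tcp_pos'])[:2]; A=np.array([.5522,.0243]); v=p-A
print('r',np.linalg.norm(v)*1e3,'ang jig',np.degrees(np.arctan2(v[1],v[0]))+8)
for a in list(range(48,151,9))+[150]:
    t=np.radians(a-8); q=A+.062*np.array([np.cos(t),np.sin(t)])-p; print(a,q.round(4))
E
```

```text
clock: 9.7
tcp_pos: [0.6037, 0.0591, 0.0765]
orientation: [-90.5, 0.2, -56.1]
contact_force: [0.2, 0.5, -0.3]
grip_width: 0.999
clock: 10.45
tcp_pos: [0.6045, 0.0589, 0.0772]
orientation: [-90.4, 0.1, -56.1]
contact_force: [0.7, -0.4, 5.1]
grip_width: 0.252
r 62.68245361414146 ang jig 41.475585393724266
48 [-0.0048  0.0053]
57 [-0.0116  0.0122]
66 [-0.0194  0.018 ]
75 [-0.0281  0.0225]
84 [-0.0373  0.0256]
93 [-0.0469  0.0272]
102 [-0.0566  0.0273]
111 [-0.0662  0.0258]
120 [-0.0755  0.0229]
129 [-0.0842  0.0186]
138 [-0.0921  0.0129]
147 [-0.0991  0.0061]
150 [-0.1011  0.0036]
```

```bash
python3 -m inch '[{"slide":[-0.005,0.005,0],"turn":[0,0,6.5]},{"slide":[-0.0116,0.012,0],"turn":[0,0,15.5]},{"slide":[-0.0194,0.018,0],"turn":[0,0,24.5]},{"slide":[-0.028,0.0225,0],"turn":[0,0,33.5]},{"slide":[-0.0373,0.0256,0],"turn":[0,0,42.5]},{"slide":[-0.047,0.0272,0],"turn":[0,0,51.5]},{"slide":[-0.0566,0.0273,0],"turn":[0,0,60.5]},{"slide":[-0.0662,0.0258,0],"turn":[0,0,69.5]},{"slide":[-0.0755,0.0229,0],"turn":[0,0,78.5]},{"slide":[-0.0842,0.0186,0],"turn":[0,0,87.5]},{"slide":[-0.092,0.013,0],"turn":[0,0,96.5]},{"slide":[-0.092,0.013,0],"turn":[0,0,96.5]}]'
python3 - <<'E'
from h import *
p=np.array(arm.sense()['tcp_pos'])[:2]; A=np.array([.5522,.0243]); v=p-A
print('r',np.linalg.norm(v)*1e3,'ang jig',np.degrees(np.arctan2(v[1],v[0]))+8)
for a in [142,146,150]:
    t=np.radians(a-8); q=A+.062*np.array([np.cos(t),np.sin(t)])-p; print(a,q.round(4))
c=cam('top');f=c['frame'][130:250,220:410];cv2.imwrite('pics/t5.png',cv2.resize(f,None,fx=4,fy=4,interpolation=cv2.INTER_CUBIC))
E
```

```text
clock: 11.95
tcp_pos: [0.513, 0.0712, 0.0772]
orientation: [-90.5, 0.1, 40.4]
contact_force: [3.9, -2.1, -2.6]
grip_width: 0.249
r 61.115215391200294 ang jig 137.89665801406417
142 [-0.0039 -0.0023]
146 [-0.0069 -0.0054]
150 [-0.0097 -0.0087]
```

```bash
python3 -m inch '[{"slide":[-0.0039,-0.0023,0],"turn":[0,0,4]},{"slide":[-0.0069,-0.0054,0],"turn":[0,0,8]},{"slide":[-0.0097,-0.0087,0],"turn":[0,0,12]},{"slide":[-0.0097,-0.0087,0],"turn":[0,0,12]},{"slide":[-0.0097,-0.0087,0],"turn":[0,0,12]}]'
python3 - <<'E'
from h import *
p=np.array(arm.sense()['tcp_pos'])[:2]; A=np.array([.5522,.0243]); v=p-A
print('r',np.linalg.norm(v)*1e3,'ang jig',np.degrees(np.arctan2(v[1],v[0]))+8)
c=cam('top');f=c['frame'][130:250,220:410];cv2.imwrite('pics/t5.png',cv2.resize(f,None,fx=4,fy=4,interpolation=cv2.INTER_CUBIC))
E
```

```text
clock: 12.62
tcp_pos: [0.5045, 0.0622, 0.0772]
orientation: [-90.6, 0.1, 52.1]
contact_force: [4.6, -2.7, -3.7]
grip_width: 0.255
r 60.91175272072623 ang jig 149.5199843480321
```

View pics/t5.png

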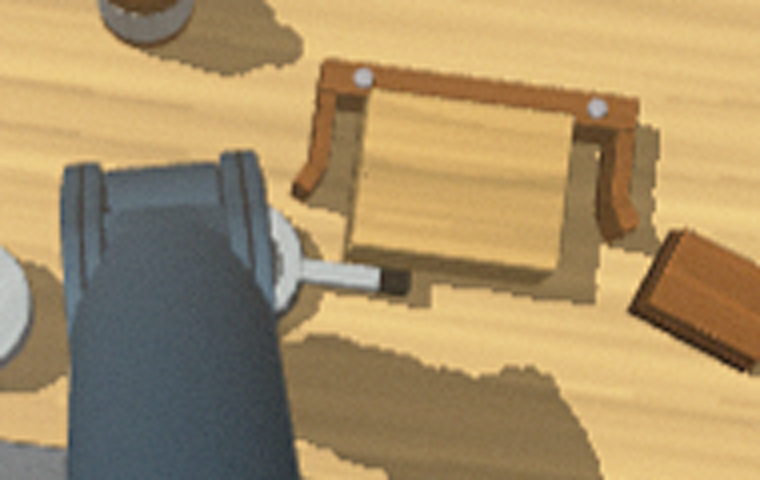

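The finger now lies behind the box, parallel to its rear face with a small gap. The handle angle is 149.5° against a target of 150°. I'll let go, lift and check.

```bash
python3 -m inch '[{"slide":[0,0,0],"turn":[0,0,0]},{"slide":[0,0,0],"turn":[0,0,0]},{"slide":[0,0,0],"turn":[0,0,0]},{"slide":[0,0,0],"turn":[0,0,0]},{"slide":[0,0,0],"turn":[0,0,0]},{"slide":[0,0,0.03],"turn":[0,0,0]},{"slide":[0,0,0.08],"turn":[0,0,0]},{"slide":[0,0,0.13],"turn":[0,0,0]},{"slide":[0,0,0.17],"turn":[0,0,0]},{"slide":[0,0,0.17],"turn":[0,0,0]}]' 70
python3 - <<'E'
from h import *
c=cam('wrist'); cv2.imwrite('pics/w6.png',c['frame'])
s=arm.sense(); print(s['tcp_pos'])
z=np.load('jig.npz'); J=z['J'];y=float(z['yaw']);R=np.array([[np.cos(y),-np.sin(y)],[np.sin(y),np.cos(y)]])
for n,p in dict(axis=(-63,140,62),finger=(-63,30,48),handle=(-117,171,115),tab=(-20.6,182.4,32),boxBL=(-50,65,92),boxFL=(50,65,92)).items():
    q=np.array(p)/1e3; print(n,proj(c,np.r_[J+R@q[:2],q[2]]).round())
E
```

```text
clock: 13.92
tcp_pos: [0.5066, 0.0625, 0.2503]
orientation: [-90.8, -0.2, 52.1]
contact_force: [-0.6, -0.6, -1.0]
grip_width: 0.698
[0.50521066 0.06238255 0.24831825]
axis [[284. 250.]]
finger [[193. 294.]]
handle [[284. 201.]]
tab [[339. 253.]]
boxBL [[221. 312.]]
boxFL [[276. 389.]]
```

View pics/w6.png

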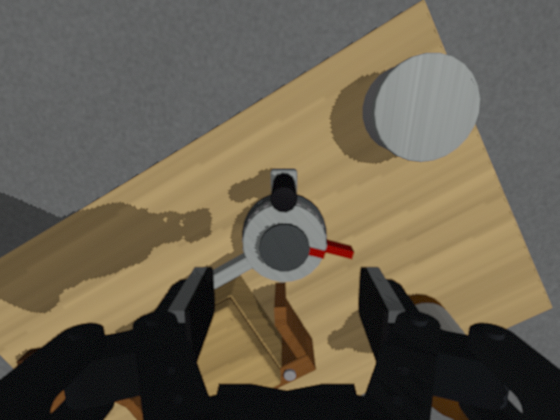

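The red line runs onto the red tab, with the handle top at (285,200) against the predicted (284,201). I'll swing clear, then measure the collar angle and how square the box is.

```bash
python3 -m inch '[{"slide":[-0.01,0.06,0.02],"turn":[0,0,0]},{"slide":[-0.03,0.115,0.03],"turn":[0,0,0]},{"slide":[-0.05,0.17,0.03],"turn":[0,0,0]},{"slide":[-0.07,0.225,0.03],"turn":[0,0,0]},{"slide":[-0.09,0.28,0.03],"turn":[0,0,0]},{"slide":[-0.11,0.33,0.03],"turn":[0,0,0]},{"slide":[-0.11,0.33,0.03],"turn":[0,0,0]}]'
cat > chk.py <<'E'
from h import *
z=np.load('jig.npz'); J=z['J'];y=float(z['yaw']);R=np.array([[np.cos(y),-np.sin(y)],[np.sin(y),np.cos(y)]])
inj=lambda p:(np.atleast_2d(p)[:,:2]-J)@R*1e3
c=cam('top');f=c['frame'];g=cv2.resize(f[130:250,220:410],None,fx=4,fy=4,interpolation=cv2.INTER_CUBIC)
for p in [(-50,65,92),(50,65,92),(50,-65,92),(-50,-65,92),(-63,30,48),(-117,171,115)]:
    q=np.array(p)/1e3;u=proj(c,np.r_[J+R@q[:2],q[2]])[0];cv2.circle(g,tuple(int(v) for v in ((u-[220,130]+.5)*4)),3,(255,0,0),1)
cv2.imwrite('pics/t7.png',g)
h=cv2.cvtColor(cv2.imread('pics/w6.png'),cv2.COLOR_BGR2HSV)
for n,cc,fr in (('top',c,f),('scene',cam('scene'),None)):
    fr=cc['frame']; h=cv2.cvtColor(fr,cv2.COLOR_BGR2HSV)
    m=(((h[...,0]<5)|(h[...,0]>174))&(h[...,1]>150)&(h[...,2]>80))
    yy,xx=np.nonzero(m); P=np.c_[xx,yy]; q=inj(onz(cc,P,.05)) if len(P) else []
    for zz,r0,r1 in((.05,22,42),(.032,46,78)):
        v=inj(onz(cc,P,zz))-[-63,140]; r=np.hypot(*v.T); k=(r>r0)&(r<r1)
        if k.any(): w=v[k].mean(0); print(n,zz,k.sum(),'r',np.hypot(*w).round(1),'ang',np.degrees(np.arctan2(w[1],w[0])).round(1))
E
python3 chk.py
```

```text
clock: 14.85
tcp_pos: [0.3913, 0.3965, 0.2763]
orientation: [-90.5, 0.1, 52.5]
contact_force: [-0.1, -0.4, -0.7]
grip_width: 0.704
top 0.05 10 r 33.8 ang 44.7
top 0.032 19 r 59.7 ang 45.6
scene 0.05 8 r 36.0 ang 45.8
scene 0.032 43 r 61.9 ang 42.7
```

View pics/t7.png

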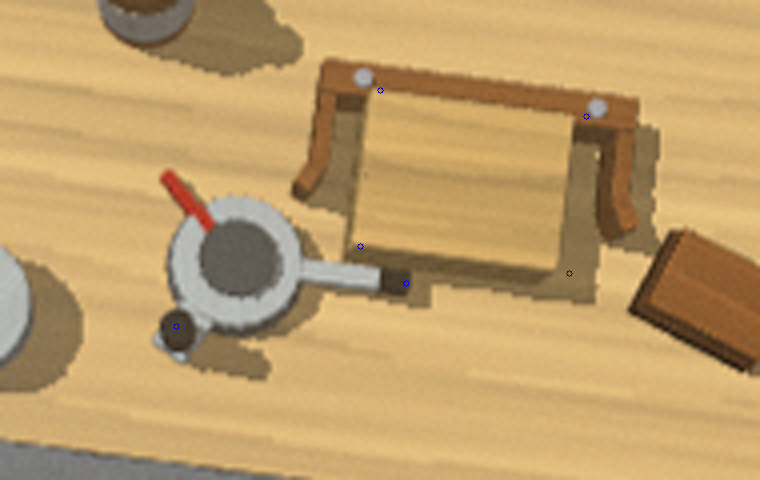

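The collar line measures 44.7 to 45.8° against 45°, so it is on the mark. The box sits about 6 mm left of centre but well between the cheeks. I'll fit its front and rear top edges once to confirm it is square and home.

```bash
cat > sq.py <<'E'
from h import *
z=np.load('jig.npz'); J=z['J'];y=float(z['yaw']);R=np.array([[np.cos(y),-np.sin(y)],[np.sin(y),np.cos(y)]])
W=lambda a,b,h:np.r_[J+R@[a/1e3,b/1e3],h/1e3]
fs=[]
for _ in range(4): c=cam('top'); fs.append(c['frame'].astype(np.float32))
g=cv2.cvtColor((np.mean(fs,0)).astype(np.uint8),cv2.COLOR_BGR2GRAY).astype(np.float32)
def edge(n,ax,x0,b0,b1,hgt):
    s=np.arange(-12,12.01,.25); out=[]
    for b in np.arange(b0,b1,4):
        P=np.array([W(x0+t,b,hgt) if ax=='x' else W(b,x0+t,hgt) for t in s]); u=proj(c,P).astype(np.float32)
        v=cv2.remap(g,u[:,:1],u[:,1:],cv2.INTER_LINEAR).ravel(); v=np.convolve(v,np.ones(7)/7,'same'); d=np.abs(np.gradient(v)); d[:10]=0; d[-10:]=0
        i=d.argmax(); w=d[i-4:i+5]; out.append((b,x0+(s[i-4:i+5]*w).sum()/w.sum()))
    o=np.array(out); k=np.abs(o[:,1]-np.median(o[:,1]))<4; p=np.polyfit(o[k,0],o[k,1],1)
    r=o[k,1]-np.polyval(p,o[k,0]); print(n,'mid',np.polyval(p,(b0+b1)/2).round(1),'tilt deg',np.degrees(np.arctan(p[0])).round(2),'n',k.sum(),'rms',r.std().round(2))
edge('box front','x',50,-45,55,92); edge('box rear','x',-50,-45,55,92)
edge('box left','y',72,-40,40,92); edge('box right','y',-58,-40,40,92)
edge('fence back top','x',72,-80,80,67)
E
python3 sq.py
```

```text
box front mid 50.1 tilt deg 0.21 n 25 rms 0.61
box rear mid -48.5 tilt deg 0.17 n 25 rms 0.63
box left mid 71.4 tilt deg -0.74 n 20 rms 0.92
box right mid -57.1 tilt deg 0.09 n 20 rms 0.63
fence back top mid 72.7 tilt deg -0.22 n 40 rms 0.76
```

The front edge is at x = 50.1 mm and the box is square within about 0.4°, so I'm handing the job in.

```bash
python3 -c "
from station import arm
print(arm.sense()['contact_force']); print(arm.job_done())"
```

```text
[ 0.34080285 -0.16832919  0.11120405]
the job is handed in; nothing more can be done
None
```

The job is handed in: the box is home against the fence and the lock collar is on its mark. The robot was clear of everything, at about 15 s on its clock.

- **Box:** I pushed it forward with both open fingers low on its rear face until it stopped on the fence. The measured force there was 16 N along the push, about 20 N in all. The last camera check put its front edge at x = 50.1 mm (fence face 50 mm). The front and rear edges were within 0.2° of the jig's axes.
- **Collar:** Only then I gripped the handle, turned the collar about 108° anticlockwise and let go. The red line measured 44.7° in the top view and 45.8° in the scene view, against the tab at 45°. The finger stands just behind the box without touching it.
- **Bystanders:** The bottle, tin and offcuts look unmoved in the last pictures. I did not measure them again.

**Checks that disagreed:**
- The box sits about 7 mm left of the jig's centre line, still well clear of both cheeks.
- The fit of its left edge gave -0.7° and the right edge 0.1°. I put that down to shadow and pixel noise.
- The rear edge read -48.5 mm instead of -50, within the calibration.
- The scene view read the tab itself at 42.7°, against the 45° given, so its angles are only good to about 2°.

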